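# Plug the relay into the fence energiser and hold its lid at the balance point

### The job

Take the new orange relay and plug it fully home in the white socket inside the open green fence energiser. Then take the lid by its blue handle, swing it up from its back stops to the upright balance point, where it falls neither way, and finish still gripping the handle with the lid held steady there; do not let the lid drop shut. Leave the old grey relay, the spray can and the screwdriver where they are.

Things in the scene. Friction and masses are not known exactly. Their poses are not given: they have to be found in the camera images.
- relay: new relay: orange block on a black plug foot, loose, upright on the bench beside the energiser (either side). Origin: centre of the foot's underside; z up. Foot 28 (x) by 20 mm (y), 16 mm long, lowest 5 mm narrower by 1.5 mm a side. Orange body 38 (x) by 30 mm (y), from 16 to 58 mm above the origin; its underside is the shoulder that lands on the socket. 60 to 130 g. Same after a half turn about z
- old_relay: the old relay, same shape and size as the new one but grey, standing loose on the bench on the other side of the energiser; to be left alone
- unit: fence energiser: green open-topped box fixed to the bench, 160 mm (its x, away from the robot at yaw 0) by 260 mm (y) by 110 mm high, walls 5 mm, floor inside 40 mm above the bench. Origin: centre of its underside. The lid is hinged on its far (+x) top edge and starts swung open, leaning back away from the robot
- socket_hole0 (a point): centre of the mouth of the rectangular hole in the white socket block (52 x 60 mm), in the energiser, up to 40 mm off its middle along its y; mouth 64.5 mm above the bench. Hole 31 (x) by 23 mm (y), edge chamfered 2.5 mm, 18 mm deep, vertical, axes parallel to the energiser's; the relay's long side goes along x. Plugged home, its shoulder on the block, its origin is 16 mm below this point
- lid_hinge (a point): middle of the lid's hinge line, which runs along the energiser's y, 80 mm in +x of the energiser's origin and 114 mm above the bench
- can: yellow spray can with red cap, loose, 56 mm diameter, 150 mm high, standing on the bench; origin at the centre of its underside; leave alone
- screwdriver: screwdriver with red handle, 180 mm long, loose, lying on the bench; leave alone
- lid_angle (a joint): lid angle, rad: 0 shut flat on the box, 1.571 upright = its balance point, 2.1 leaning back on its stops (starts there or falls to it at once). Almost no friction: below the balance point it falls shut, above it falls back.
- lid: the lid: flat green panel, 155 mm from hinge to free edge, 260 mm wide, 8 mm thick, 0.36 kg with its handle. Origin: middle of the hinge line; its x axis points from the free edge to the hinge, y along the hinge
- lid_handle (a point): middle of the straight round bar of the blue U-shaped handle on the lid's free edge; bar 16 mm thick, parallel to the hinge line at 195 mm from it, in the plane of the lid; 104 mm free between the two legs; 32 mm gap between bar and panel edge. x points along the lid to the hinge, y along the bar. The bar can turn between the finger pads
Things that resemble listed ones, but are neither listed nor needed, are in the scene too. There is more than one size of the relay; the one meant has the size given above.

How it is judged:
By the outcome, as a careful person would: the job done as asked, in the order asked, and still so for the second after the job is handed in, while the arm keeps its last pose, push and grip.
It also fails if it takes over 61 s, if anything falls off the work surface, if the arm or the gripper's body presses on something with over 40 N, if the wrist force passes 120 N, or if a joint passes its speed limit or range.

### The arm

A 6-joint arm with a two-finger parallel gripper is mounted at the origin on the work surface. World frame = base frame: x ahead of the robot, y to its left, z up, the work surface at z = 0. Lengths are in mm, angles in degrees, forces in N, time in s.
With the tool pointing down it reaches from about 350 to 850 mm from the base axis. Payload 8.1 kg.
Tool frame: the origin (TCP) lies between the finger pads, 19 mm behind the fingertips; this is the grasp point; z points along the fingers, y is the line along which they close (so a half turn about z gives the same grasp; the last joint's range is limited). The gripper opens to 85 mm and grips with 20 to 120 N. Pads are 22 mm wide; open, the fingers measure 114 mm over their backs; the gripper's body (76 mm by 85 mm) begins 54 mm behind the grasp point. The pads swing forward as they close: fully open they stand 13 mm farther back than shut.
Start: joints at [-73.648, 7.471, 85.268, -0, 87.261, -4.893], TCP at [217.437, -559.22, 249.992] pointing down, gripper open.
Joint ranges: [-169.43, 169.43], [-51.17, 129.36], [1.28, 143.12], [-76.62, 256.62], [0, 156.53], [-152.29, 152.29]. Speed limits (degrees/s): [136.94, 136.94, 159.86, 180, 180, 180].

### API

Orientations are given as [roll, pitch, yaw] about the fixed x, y, z axes, in that order (R = Rz(yaw) Ry(pitch) Rx(roll)).
In Python, from bench import r gives the robot as it stands.
- The arm moves only by the tool apply_moves, never from a script. Its argument "steps" is a list of rows, each a list of 7 numbers: the opening, from -1 (shut) to 1 (fully open), then the shift along the tool's x, y, z in mm, then the turn, a rotation vector about the tool's x, y, z in units of 5 degrees (1.0 is 5 degrees). A call has exactly 8 rows; each row shifts and turns the commanded pose from where the row before left it, along the tool's axes as they then stand; what a row does not reach is not made up. A row lasts 1/10 s, in which the tool goes at most 50 mm and 8.59 degrees, less where a joint would pass 70% of its speed; a pose out of reach is approached as far as the arm can. A call is refused whole if a number of a shift passes 50 or a number of a turn 1, either way. A call with a gripper value outside its range is refused whole. The fingers move at their own pace and stop on an object; "squeeze" is the grip in N (left out, the last holds). Time passes only in rows, so rows that do not move let the fingers close, or fill a call up. It gives the time, the measured TCP pose, the force, the opening and the grip force at its end, in the units of the state.
- r.sense(): the state, without advancing time (a new reading comes with each control period).
- r.snapshot(name): name is "scene" or "top"; returns a dict with "color" (480x640x3 uint8, blue, green, red), "depth" (480x640 float32, mm along the optical axis (not along the pixel's ray), 0 where there is no reading), "mtx" (3x3 intrinsics, pixels), "T" (4x4, takes a point from camera to world coordinates). Camera axes: x right, y down, z forward; pixel columns grow to the right and rows downward; lengths in mm; the calibration is good to about 2 mm. A picture is of the moment at which its call begins.
- r.hand_in(): hands the job in; it is judged then, once.
The state is a dict: "time": time; "joint_pos": joint angles; "qd": joint speeds; "joint_efforts": joint torques, N m; "tool_pos": TCP position; "tcp_rot": TCP orientation; "ft_force": force on the tool from outside, world axes, zero at the start; "wrist_torque": the same for the moment, N m; "finger_gap": finger opening in mm; "grip_force": force on a finger pad.
Only numpy, scipy, OpenCV 4.12 (cv2) and the standard library are available. Lean on these libraries where they do the work, as an engineer would, in place of code of your own. Each camera call takes 0.05 s, during which the arm holds its last target. There are 200 camera calls.

## Working session

There is one attempt and no reset: what is moved stays moved. The work goes in short steps, Python scripts to look and compute and a tool call to move; the robot and the scene stay as the last step left them, time stands still between calls to the robot, and variables do not carry over. Pictures are saved under pics/ and viewed, at most 10 in all, crops included, and the job is handed in when it is done.

Besides the shell and the picture viewer there is one more tool, called after "Call:" by a JSON object that holds its "method" and its "body". apply_moves: Moves the arm, as the interface text tells. Its arguments: {"type":"object","properties":{"steps":{"type":"array"},"squeeze":{"type":"number"}},"required":["steps"]}

```bash
ls; mkdir -p pics; cat > h.py <<'E'
import numpy as np,cv2
from bench import r
def pts(s):
    d=s['depth'];v,u=np.mgrid[:480,:640];K=s['mtx']
    P=np.stack([(u-K[0,2])/K[0,0]*d,(v-K[1,2])/K[1,1]*d,d],-1)
    return P@s['T'][:3,:3].T+s['T'][:3,3]
def proj(s,p):
    p=np.atleast_2d(p);c=(p-s['T'][:3,3])@s['T'][:3,:3];q=c@s['mtx'].T
    return q[:,:2]/q[:,2:]
E
python3 - <<'E'
from h import *
import pickle
print(r.sense())
for n in('scene','top'):
    s=r.snapshot(n);pickle.dump(s,open(n+'.pkl','wb'));cv2.imwrite(f'pics/{n}0.png',s['color']);print(s['mtx'],s['T'])
E
```

```text
pics
{'time': 0.0, 'joint_pos': array([-7.36492645e+01,  7.51617902e+00,  8.53277457e+01, -3.91551285e-04,
        8.72613855e+01, -4.89230284e+00]), 'qd': array([-0.09769112,  0.05785239,  0.11265617,  0.07937846,  0.05929586,
       -0.00413385]), 'joint_efforts': array([-1.96780047e-04, -5.69405937e+01, -5.00553882e+01, -2.97279694e-04,
        1.47760031e-02,  2.85449701e-06]), 'tool_pos': array([ 217.27866912, -558.73631536,  248.94792993]), 'tcp_rot': array([-1.79895040e+02, -8.59152554e-03,  2.12430496e+01]), 'ft_force': array([-0.31213969,  1.39221856,  0.32031881]), 'wrist_torque': array([ 0.01236161,  0.02263082, -0.03077107]), 'grip_force': 0.0, 'finger_gap': 85.66795165403627}
[[588.40820073   0.         315.99705439]
 [  0.         588.40820073 238.11623654]
 [  0.           0.           1.        ]] [[ 4.49941798e-01  7.01238179e-01 -5.53007590e-01  1.25031448e+03]
 [ 8.92902318e-01 -3.41679951e-01  2.93223910e-01 -3.87058028e+02]
 [ 1.66681951e-02 -6.25715452e-01 -7.79873287e-01  1.12292693e+03]
 [ 0.00000000e+00  0.00000000e+00  0.00000000e+00  1.00000000e+00]]
[[485.98846389   0.         324.4915274 ]
 [  0.         485.98846389 236.11441712]
 [  0.           0.           1.        ]] [[ 7.85642422e-03 -9.75398782e-01  2.20307725e-01  3.12825680e+02]
 [-9.99964334e-01 -6.98047289e-03  4.75425575e-03  4.39148766e+00]
 [-3.09944317e-03 -2.20337219e-01 -9.75418835e-01  1.14727423e+03]
 [ 0.00000000e+00  0.00000000e+00  0.00000000e+00  1.00000000e+00]]
```

View pics/scene0.png

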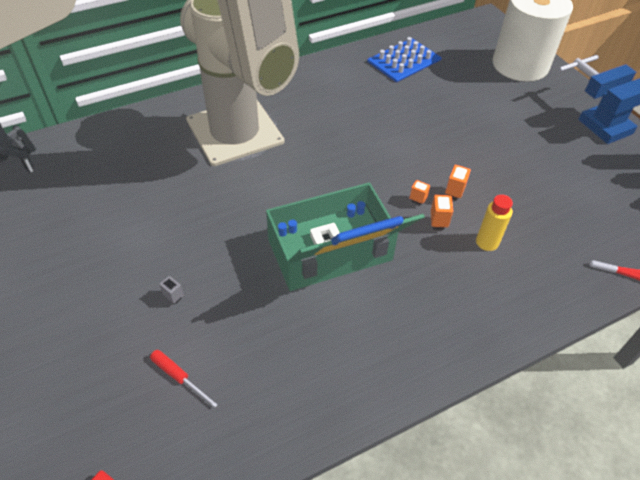

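View pics/top0.png

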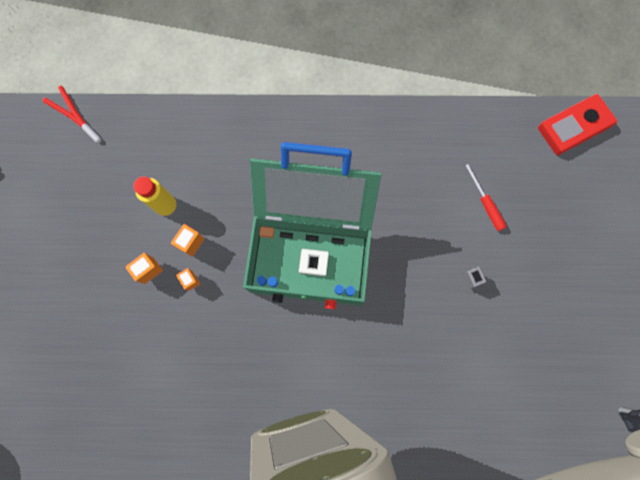

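Scene: box at (330,235), orange blocks at (458,181), (442,211) and (420,192). Top: the same three at (187,240), (144,267) and (187,279), grey relay (476,277), white socket (314,262), blue handle (316,149). The candidates for the relay are the three orange blocks, so I'll measure their sizes.

```bash
python3 - <<'E'
from h import *
import pickle
for n in('top','scene'):
    s=pickle.load(open(n+'.pkl','rb'));P=pts(s);hsv=cv2.cvtColor(s['color'],cv2.COLOR_BGR2HSV)
    z=P[...,2]; valid=s['depth']>0
    print(n,'bench z',np.median(z[300:330,420:470]) if n=='top' else np.median(z[330:380,330:380]))
    cs={'top':[(187,240),(144,267),(187,279),(476,277)],'scene':[(458,181),(442,211),(420,192),(171,290)]}[n]
    for c in cs:
        v,u=np.mgrid[:480,:640]
        near=(abs(u-c[0])<22)&(abs(v-c[1])<22)&valid&(z>12)
        zt=np.percentile(z[near],90)
        m=(near&(z>zt-6)).astype(np.uint8)
        nl,lab,st,ce=cv2.connectedComponentsWithStats(m); k=1+np.argmax(st[1:,4]); q=P[lab==k]
        rc=cv2.minAreaRect(q[:,:2].astype(np.float32)); print(c,'ztop',zt.round(1),len(q),rc)
    # socket: white
    m=((hsv[...,1]<40)&(hsv[...,2]>150)&(abs(P[...,0]-500)<250)&(abs(P[...,1])<150)&(abs(z-64)<8)).astype(np.uint8)
    nl,lab,st,ce=cv2.connectedComponentsWithStats(m);k=1+np.argmax(st[1:,4]);q=P[lab==k]
    print('socket',q.mean(0),len(q),cv2.minAreaRect(q[:,:2].astype(np.float32)))
    # rim: z ~110
    g=(hsv[...,0]>60)&(hsv[...,0]<95)&(hsv[...,1]>70)&valid&(abs(z-110)<4)&(P[...,0]>250)&(P[...,0]<800)&(abs(P[...,1])<250)
    q=P[g];print('rim',len(q),cv2.minAreaRect(q[:,:2].astype(np.float32)))
    b=(hsv[...,0]>105)&(hsv[...,0]<125)&(hsv[...,1]>120)&valid&(z>190)&(z<350)&(abs(P[...,1])<300)&(P[...,0]>400)
    q=P[b];print('handle',len(q),q.mean(0),q.min(0),q.max(0))
s=pickle.load(open('top.pkl','rb'))
cv2.imwrite('pics/crop1.png',cv2.resize(s['color'][130:310,110:390],None,fx=2.8,fy=2.8,interpolation=cv2.INTER_CUBIC))
E
```

```text
top bench z 0.16355989170824614
(187, 240) ztop 83.2 415 ((546.9773559570312, 325.0159912109375), (42.48694610595703, 52.83559036254883), 59.82441711425781)
(144, 267) ztop 83.2 437 ((481.16796875, 419.7075500488281), (43.01744079589844, 53.147029876708984), 38.7264404296875)
(187, 279) ztop 60.9 211 ((458.5036926269531, 321.3860778808594), (37.89124298095703, 30.303667068481445), 33.15269088745117)
(476, 277) ztop 60.5 220 ((467.8765563964844, -332.35797119140625), (37.72234344482422, 30.890108108520508), 23.047605514526367)
socket [497.16835897  34.77481582  64.48992172] 487 ((497.768798828125, 34.9155158996582), (60.12625503540039, 53.42168045043945), 83.64966583251953)
rim 808 ((498.6061706542969, 45.88514709472656), (260.26141357421875, 160.20155334472656), 83.85774993896484)
handle 790 [669.42480885  26.85769794 281.19269582] [640.40251493 -38.96339981 245.39423693] [689.42345831  94.56674543 294.26921933]
scene bench z -0.5022261136953148
(458, 181) ztop 83.0 240 ((482.85552978515625, 420.62451171875), (41.54006576538086, 59.01164245605469), 39.39717102050781)
(442, 211) ztop 82.2 294 ((549.1891479492188, 325.8171691894531), (41.98186111450195, 58.29256057739258), 60.54104232788086)
(420, 192) ztop 81.0 133 ((541.430908203125, 315.07379150390625), (19.04258918762207, 58.539268493652344), 55.9216194152832)
(171, 290) ztop 59.3 212 ((469.79248046875, -331.7631530761719), (41.187889099121094, 30.202259063720703), 21.456966400146484)
socket [490.75949326  33.97692354  63.5435889 ] 287 ((494.906982421875, 36.57596969604492), (62.69368362426758, 46.42136001586914), 86.27063751220703)
rim 503 ((501.20343017578125, 47.18982696533203), (262.136474609375, 166.41294860839844), 83.8924331665039)
handle 583 [679.6794149   22.94141844 286.16659616] [654.62866617 -39.90062817 251.55069637] [692.39765123  92.21291886 293.35561802]
```

View pics/crop1.png

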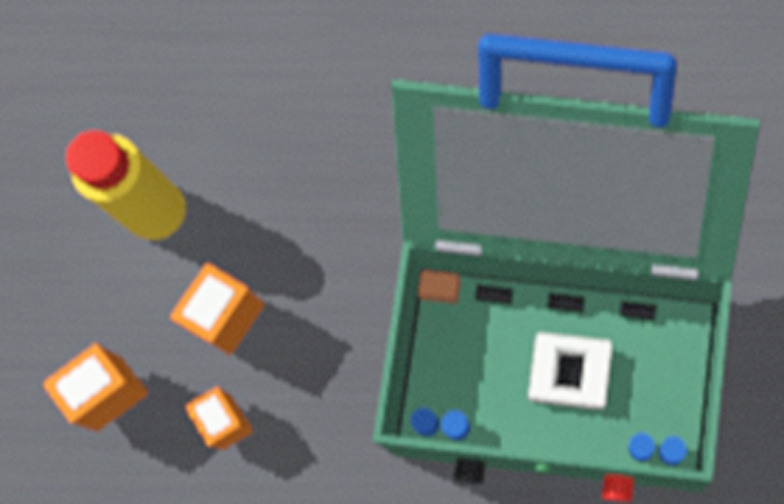

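The smallest block at (187,279) in the top view (crop 217,418) is 38 x 30 mm and 58-60 mm high, so it is the relay. The other two are 53 x 42 x 83 mm. The box yaw is -6.1°. First I turn the tool to yaw 123.

Call:
{"method": "apply_moves", "body": {"steps": [[0.4,0,0,0,0,0,-1],[0.4,0,0,0,0,0,-1],[0.4,0,0,0,0,0,-1],[0.4,0,0,0,0,0,-1],[0.4,0,0,0,0,0,-1],[0.4,0,0,0,0,0,-1],[0.4,0,0,0,0,0,-1],[0.4,0,0,0,0,0,-1]]}}

```text
time: 0.9
tool_pos: [217.3, -558.9, 249.3]
tcp_rot: [-180.0, -0.0, 61.5]
ft_force: [0.6, -0.1, -0.3]
finger_gap: 59.9
grip_force: 0.0
```

Call:
{"method": "apply_moves", "body": {"steps": [[0.4,0,0,0,0,0,-1],[0.4,0,0,0,0,0,-1],[0.4,0,0,0,0,0,-1],[0.4,0,0,0,0,0,-1],[0.4,0,0,0,0,0,-1],[0.4,0,0,0,0,0,-1],[0.4,0,0,0,0,0,-1],[0.4,0,0,0,0,0,-1]]}}

```text
time: 1.7
tool_pos: [217.3, -558.9, 249.3]
tcp_rot: [-180.0, -0.1, 101.5]
ft_force: [0.2, -0.4, 0.0]
finger_gap: 59.8
grip_force: 0.0
```

Call:
{"method": "apply_moves", "body": {"steps": [[0.4,0,0,0,0,0,-1],[0.4,0,0,0,0,0,-1],[0.4,0,0,0,0,0,-1],[0.4,0,0,0,0,0,-1],[0.4,0,0,0,0,0,-0.4],[0.4,20,45,0,0,0,0],[0.4,20,45,0,0,0,0],[0.4,20,45,0,0,0,0]]}}

```text
time: 2.5
tool_pos: [297.7, -433.5, 249.2]
tcp_rot: [180.0, -0.1, 123.2]
ft_force: [0.9, -0.2, -0.1]
finger_gap: 60.2
grip_force: 0.0
```

Call:
{"method": "apply_moves", "body": {"steps": [[0.4,20,45,0,0,0,0],[0.4,20,45,0,0,0,0],[0.4,20,45,0,0,0,0],[0.4,20,45,0,0,0,0],[0.4,20,45,0,0,0,0],[0.4,37,27,0,0,0,0],[0.4,37,27,0,0,0,0],[0.4,37,27,0,0,0,0]]}}

```text
time: 3.3
tool_pos: [437.3, -88.9, 249.5]
tcp_rot: [-180.0, -0.0, 123.2]
ft_force: [0.7, -0.1, 0.6]
finger_gap: 59.6
grip_force: 0.0
```

Call:
{"method": "apply_moves", "body": {"steps": [[0.4,37,27,0,0,0,0],[0.4,37,27,0,0,0,0],[0.4,37,27,0,0,0,0],[0.4,37,27,0,0,0,0],[0.4,37,27,0,0,0,0],[0.4,37,27,0,0,0,0],[0.4,37,27,0,0,0,0],[0.4,0,0,0,0,0,0]]}}

```text
time: 4.1
tool_pos: [452.7, 234.1, 249.3]
tcp_rot: [-180.0, -0.1, 123.5]
ft_force: [0.0, -1.3, -0.0]
finger_gap: 59.8
grip_force: 0.0
```

Call:
{"method": "apply_moves", "body": {"steps": [[0.4,35,26.5,10,0,0,0],[0.4,35,26.5,10,0,0,0],[0.4,0,0,40,0,0,0],[0.4,0,0,40,0,0,0],[0.4,0,0,40,0,0,0],[0.4,0,0,30,0,0,0],[0.4,0,0,25,0,0,0],[0.4,0,0,14,0,0,0]]}}

```text
time: 4.9
tool_pos: [458.1, 315.4, 38.0]
tcp_rot: [-179.7, -0.0, 123.2]
ft_force: [-0.9, -0.8, 1.5]
finger_gap: 59.9
grip_force: 0.0
```

Call:
{"method": "apply_moves", "body": {"steps": [[-1,0,0,0,0,0,0],[-1,0,0,0,0,0,0],[-1,0,0,0,0,0,0],[-1,0,0,0,0,0,0],[-1,0,0,0,0,0,0],[-1,0,0,0,0,0,0],[-1,0,0,0,0,0,0],[-1,0,0,0,0,0,0]], "squeeze": 40}}

```text
time: 5.7
tool_pos: [459.7, 317.0, 41.1]
tcp_rot: [180.0, 0.0, 123.2]
ft_force: [-0.7, -0.0, -0.6]
finger_gap: 37.6
grip_force: 44.7
```

Call:
{"method": "apply_moves", "body": {"steps": [[-1,0,0,-10,0,0,0],[-1,0,0,-20,0,0,0],[-1,0,0,-30,0,0,0],[-1,0,0,-40,0,0,0],[-1,0,0,-30,0,0,0],[-1,0,0,-20,0,0,0],[-1,0,0,0,0,0,0],[-1,0,0,0,0,0,0]]}}

```text
time: 6.5
tool_pos: [459.8, 317.1, 191.2]
tcp_rot: [179.9, 0.0, 123.2]
ft_force: [-0.6, -0.7, -1.8]
finger_gap: 37.4
grip_force: 44.8
```

Call:
{"method": "apply_moves", "body": {"steps": [[-1,0,0,0,0,0,1],[-1,0,0,0,0,0,1],[-1,0,0,0,0,0,1],[-1,0,0,0,0,0,1],[-1,0,0,0,0,0,1],[-1,0,0,0,0,0,1],[-1,0,0,0,0,0,1],[-1,0,0,0,0,0,0.87]]}}

```text
time: 7.3
tool_pos: [458.5, 316.3, 188.5]
tcp_rot: [-179.8, 0.1, 83.7]
ft_force: [-0.6, 0.3, -1.1]
finger_gap: 37.4
grip_force: 44.9
```

```bash
python3 - <<'E'
from h import *
import pickle
st=r.sense();print(st['tool_pos'],st['tcp_rot'],st['ft_force'],st['finger_gap'],st['grip_force'])
s=r.snapshot('scene');cv2.imwrite('pics/held.png',s['color']);pickle.dump(s,open('held.pkl','wb'))
P=pts(s);hsv=cv2.cvtColor(s['color'],cv2.COLOR_BGR2HSV)
u,v=proj(s,st['tool_pos'])[0];print(u,v)
y=np.radians(st['tcp_rot'][2]);ax=np.array([np.cos(y),np.sin(y)]);ay=np.array([np.sin(y),-np.cos(y)])
d=P-st['tool_pos'];m=(hsv[...,0]<18)&(hsv[...,1]>120)&(np.linalg.norm(d,axis=-1)<60)&(s['depth']>0)
q=d[m];tx=q[:,:2]@ax;ty=q[:,:2]@ay
for n,a in(('tx',tx),('ty',ty),('z',q[:,2])):print(n,len(a),np.percentile(a,[1,5,25,50,75,95,99]).round(1))
cv2.imwrite('pics/heldc.png',cv2.resize(s['color'][max(0,int(v)-60):int(v)+60,max(0,int(u)-70):int(u)+70],None,fx=5,fy=5,interpolation=cv2.INTER_CUBIC))
E
```

```text
[458.54153829 316.3414375  188.48069791] [-1.79813972e+02  1.32421742e-01  8.36917992e+01] [-0.55447416  0.29093507 -1.09258419] 37.405040297844145 44.856566190719604
425.8215113330451 147.74092884451227
tx 161 [-12.6 -10.5  -9.3  -8.3  -6.4   9.   20.5]
ty 161 [-19.3 -16.6  -8.7   2.4  12.2  20.8  29.3]
z 161 [-21.4 -19.2  -9.6   5.3  15.6  23.4  38. ]
```

View pics/heldc.png

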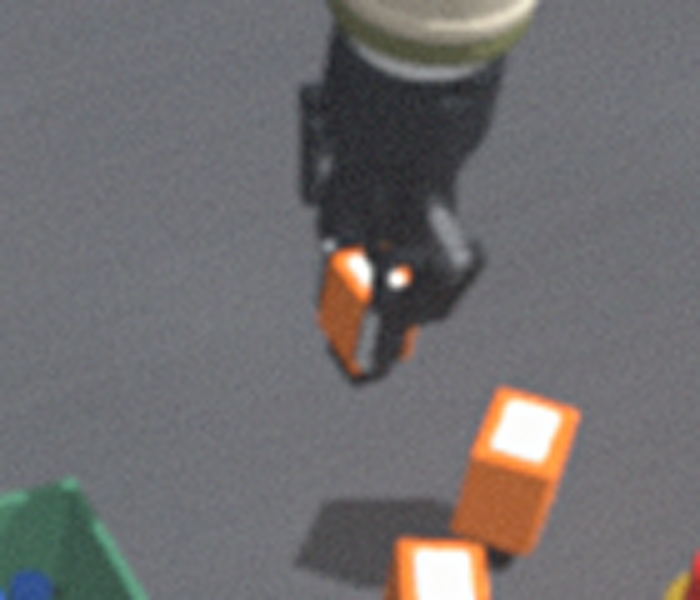

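Picture: the relay is held upright with its free face at crop (345,310). Its centre sits about 4.5 mm along tool +x from the TCP. Next I move over the socket.

Call:
{"method": "apply_moves", "body": {"steps": [[-1,-20,5,0,0,0,0],[-1,-40,10,0,0,0,0],[-1,-45,11,0,0,0,0],[-1,-45,11,0,0,0,0],[-1,-45,11,0,0,0,0],[-1,-40,10,0,0,0,0],[-1,-30,8,0,0,0,0],[-1,-14,4,0,0,0,0]]}}

```text
time: 8.15
tool_pos: [498.9, 29.6, 189.4]
tcp_rot: [-179.9, 0.0, 83.8]
ft_force: [0.8, -0.6, -1.3]
finger_gap: 37.3
grip_force: 44.9
```

Call:
{"method": "apply_moves", "body": {"steps": [[-1,0,0,0,0,0,0],[-1,0,0,0,0,0,0],[-1,0,0,0,0,0,0],[-1,0,0,0,0,0,0],[-1,0,0,0,0,0,0],[-1,0,0,0,0,0,0],[-1,0,0,0,0,0,0],[-1,0,0,0,0,0,0]]}}

```text
time: 8.95
tool_pos: [499.7, 32.3, 191.0]
tcp_rot: [180.0, -0.0, 83.9]
ft_force: [0.7, 0.1, -0.3]
finger_gap: 37.5
grip_force: 44.9
```

Call:
{"method": "apply_moves", "body": {"steps": [[-1,-1.5,-1.5,10,0,0,0],[-1,0,0,20,0,0,0],[-1,0,0,20,0,0,0],[-1,0,0,15,0,0,0],[-1,0,0,10,0,0,0],[-1,0,0,5,0,0,0],[-1,0,0,0,0,0,0],[-1,0,0,0,0,0,0]]}}

```text
time: 9.75
tool_pos: [498.5, 30.8, 111.7]
tcp_rot: [179.9, -0.0, 83.9]
ft_force: [0.2, -0.2, -0.1]
finger_gap: 37.4
grip_force: 44.9
```

```bash
python3 - <<'E'
from h import *
import pickle
s=r.snapshot('top');t=r.snapshot('scene')
a=cv2.resize(s['color'][200:310,240:380],(440,346),interpolation=cv2.INTER_CUBIC);b=cv2.resize(t['color'][170:290,255:405],(440,352),interpolation=cv2.INTER_CUBIC)
cv2.imwrite('pics/ins.png',np.hstack([a[:,:400],b[:346,:400]]))
E
```

```text
(no output)
```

View pics/ins.png

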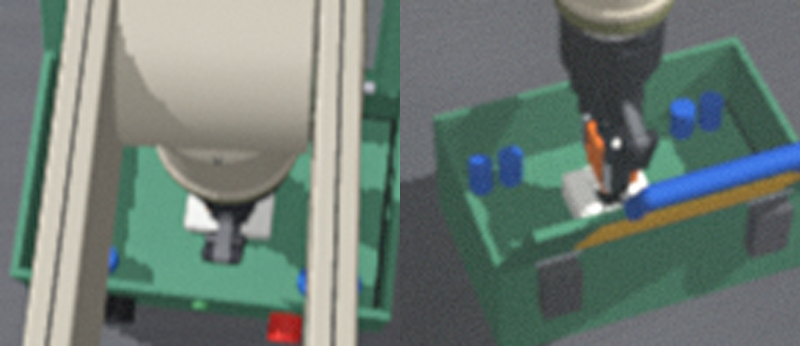

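Picture: the relay is above the white block, at (230,215) left and (600,170) right, with nothing touching. I lower it into the mouth.

Call:
{"method": "apply_moves", "body": {"steps": [[-1,0,0,2,0,0,0],[-1,0,0,2,0,0,0],[-1,0,0,2,0,0,0],[-1,0,0,1,0,0,0],[-1,0,0,1,0,0,0],[-1,0,0,1,0,0,0],[-1,0,0,1,0,0,0],[-1,0,0,0,0,0,0]]}}

```text
time: 10.65
tool_pos: [497.9, 30.8, 100.8]
tcp_rot: [-180.0, 0.0, 83.9]
ft_force: [0.5, 0.3, -0.5]
finger_gap: 37.5
grip_force: 44.9
```

Call:
{"method": "apply_moves", "body": {"steps": [[-1,0,0,1,0,0,0],[-1,0,0,1,0,0,0],[-1,0,0,1,0,0,0],[-1,0,0,1,0,0,0],[-1,0,0,1,0,0,0],[-1,0,0,1,0,0,0],[-1,0,0,0,0,0,0],[-1,0,0,0,0,0,0]]}}

```text
time: 11.45
tool_pos: [498.0, 30.8, 95.0]
tcp_rot: [-180.0, -0.0, 83.9]
ft_force: [0.4, 0.1, 0.1]
finger_gap: 37.5
grip_force: 44.9
```

Still no contact at 10 mm deep. I go on to the shoulder.

Call:
{"method": "apply_moves", "body": {"steps": [[-1,0,0,1,0,0,0],[-1,0,0,1,0,0,0],[-1,0,0,1,0,0,0],[-1,0,0,1,0,0,0],[-1,0,0,0.5,0,0,0],[-1,0,0,0.5,0,0,0],[-1,0,0,0,0,0,0],[-1,0,0,0,0,0,0]]}}

```text
time: 12.25
tool_pos: [498.0, 30.8, 90.0]
tcp_rot: [180.0, 0.0, 83.9]
ft_force: [-0.0, -0.2, -0.9]
finger_gap: 37.2
grip_force: 44.9
```

Call:
{"method": "apply_moves", "body": {"steps": [[-1,0,0,0.5,0,0,0],[-1,0,0,0.5,0,0,0],[-1,0,0,0.5,0,0,0],[-1,0,0,0.5,0,0,0],[-1,0,0,0,0,0,0],[-1,0,0,0,0,0,0],[-1,0,0,0,0,0,0],[-1,0,0,0,0,0,0]]}}

```text
time: 13.05
tool_pos: [498.1, 30.8, 89.3]
tcp_rot: [180.0, 0.0, 83.9]
ft_force: [-6.8, 0.3, 11.3]
finger_gap: 37.6
grip_force: 46.7
```

Contact comes at 89.3 (expected 89.6). I press a little more, then release.

Call:
{"method": "apply_moves", "body": {"steps": [[-1,0,0,0.5,0,0,0],[-1,0,0,0.5,0,0,0],[-1,0,0,0.5,0,0,0],[-1,0,0,0.5,0,0,0],[-1,0,0,0,0,0,0],[-1,0,0,0,0,0,0],[-1,0,0,0,0,0,0],[-1,0,0,0,0,0,0]]}}

```text
time: 13.85
tool_pos: [498.2, 30.8, 89.2]
tcp_rot: [-180.0, 0.0, 83.9]
ft_force: [-17.3, -0.8, 32.0]
finger_gap: 37.4
grip_force: 49.0
```

Call:
{"method": "apply_moves", "body": {"steps": [[-0.1,0,0,-1.5,0,0,0],[0,0,0,0,0,0,0],[0.1,0,0,0,0,0,0],[0.2,0,0,0,0,0,0],[0.3,0,0,0,0,0,0],[0.3,0,0,0,0,0,0],[0.3,0,0,0,0,0,0],[0.3,0,0,0,0,0,0]]}}

```text
time: 14.65
tool_pos: [498.0, 30.8, 87.4]
tcp_rot: [-180.0, -0.0, 83.9]
ft_force: [0.5, 0.5, -0.9]
finger_gap: 55.6
grip_force: 0.0
```

Call:
{"method": "apply_moves", "body": {"steps": [[0.3,0,0,-10,0,0,0],[0.3,0,0,-20,0,0,0],[0.3,0,0,-40,0,0,0],[0.3,0,0,-45,0,0,0],[0.3,0,0,-45,0,0,0],[0.6,0,0,-45,0,0,0],[0.6,0,0,-30,0,0,0],[0.6,0,0,-20,0,0,0]]}}

```text
time: 15.45
tool_pos: [498.6, 30.8, 347.0]
tcp_rot: [179.7, -0.0, 83.9]
ft_force: [0.1, 0.3, -0.4]
finger_gap: 68.1
grip_force: 0.0
```

```bash
python3 - <<'E'
from h import *
st=r.sense();print(st['tool_pos'],st['tcp_rot'])
t=r.snapshot('scene');P=pts(t);hsv=cv2.cvtColor(t['color'],cv2.COLOR_BGR2HSV);ok=t['depth']>0
d=P-[498.5,35.5,90]
m=ok&(np.hypot(d[...,0],d[...,1])<40)&(P[...,2]>98)&(P[...,2]<118)
q=P[m];print('relay top',len(q),np.median(q,0),cv2.minAreaRect(q[:,:2].astype(np.float32)))
b=(hsv[...,0]>105)&(hsv[...,0]<125)&(hsv[...,1]>120)&ok&(P[...,2]>270)&(P[...,2]<320)&(abs(P[...,1])<150)&(P[...,0]>600)
q=P[b];print('bar',len(q),np.percentile(q,[2,50,98],axis=0))
cv2.imwrite('pics/home.png',cv2.resize(t['color'][160:300,240:430],None,fx=4,fy=4,interpolation=cv2.INTER_CUBIC))
E
```

```text
[498.59561024  30.828454   346.98804398] [ 1.79707451e+02 -2.30808985e-02  8.38985763e+01]
relay top 206 [503.1605156   34.94647824 105.73691968] ((503.0047912597656, 35.84005355834961), (30.469642639160156, 41.94982147216797), 83.78933715820312)
bar 562 [[667.91407031 -38.19615617 278.36609144]
 [680.09271139  23.79029864 287.63759106]
 [690.65862023  87.89746316 291.93907938]]
```

View pics/home.png

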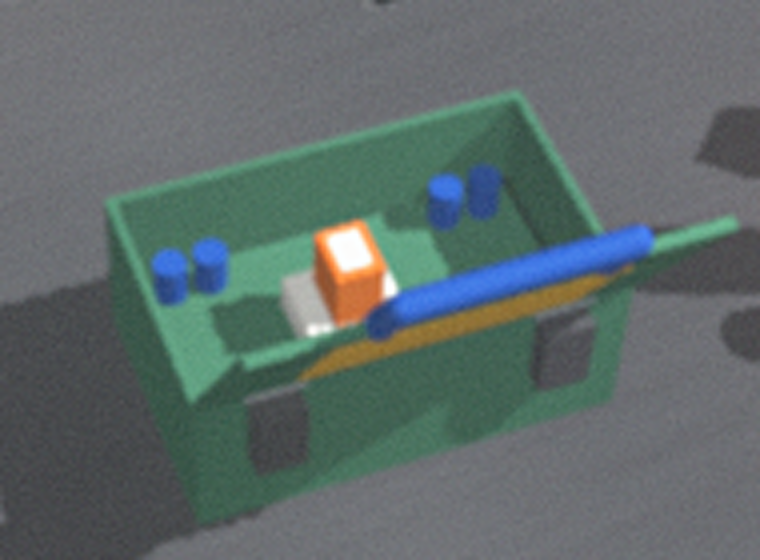

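Picture: the relay is seated upright on the white block (crop 350,265) with its top at about 106 mm, so it is home. Next I go over the handle bar.

Call:
{"method": "apply_moves", "body": {"steps": [[0.6,1,15,0,0,0,0],[0.6,3,30,0,0,0,0],[0.6,3,40,0,0,0,0],[0.6,3,40,0,0,0,0],[0.6,3,30,0,0,0,0],[0.6,2,22,0,0,0,0],[0.6,0,0,0,0,0,0],[0.6,0,0,0,0,0,0]]}}

```text
time: 16.3
tool_pos: [675.4, 26.9, 341.8]
tcp_rot: [-179.9, 0.0, 83.9]
ft_force: [-0.1, 0.1, -0.0]
finger_gap: 67.8
grip_force: 0.0
```

Call:
{"method": "apply_moves", "body": {"steps": [[0.6,0,0,0,0,0,0],[0.6,0,0,5,0,0,0],[0.6,0,0,10,0,0,0],[0.6,0,0,10,0,0,0],[0.6,0,0,5,0,0,0],[0.6,0,0,0,0,0,0],[0.6,0,0,0,0,0,0],[0.6,0,0,0,0,0,0]]}}

```text
time: 17.1
tool_pos: [675.8, 26.9, 313.1]
tcp_rot: [180.0, -0.0, 83.9]
ft_force: [-0.8, 0.4, 0.6]
finger_gap: 68.3
grip_force: 0.0
```

Call:
{"method": "apply_moves", "body": {"steps": [[0.6,0,1,8,0,0,0],[0.6,0,0,8,0,0,0],[0.6,0,0,8,0,0,0],[0.6,0,0,7,0,0,0],[0.6,0,0,0,0,0,0],[0.6,0,0,0,0,0,0],[0.6,0,0,0,0,0,0],[0.6,0,0,0,0,0,0]]}}

```text
time: 17.9
tool_pos: [676.8, 26.8, 282.2]
tcp_rot: [179.9, -0.0, 83.9]
ft_force: [-0.2, -0.7, 0.3]
finger_gap: 68.7
grip_force: 0.0
```

```bash
python3 - <<'E'
from h import *
st=r.sense();print(st['tool_pos'],st['ft_force'])
t=r.snapshot('scene')
cv2.imwrite('pics/grip.png',cv2.resize(t['color'][160:290,270:440],None,fx=4,fy=4,interpolation=cv2.INTER_CUBIC))
E
```

```text
[676.84740005  26.78724808 282.20839895] [-0.21239379 -0.69648647  0.28693209]
```

View pics/grip.png

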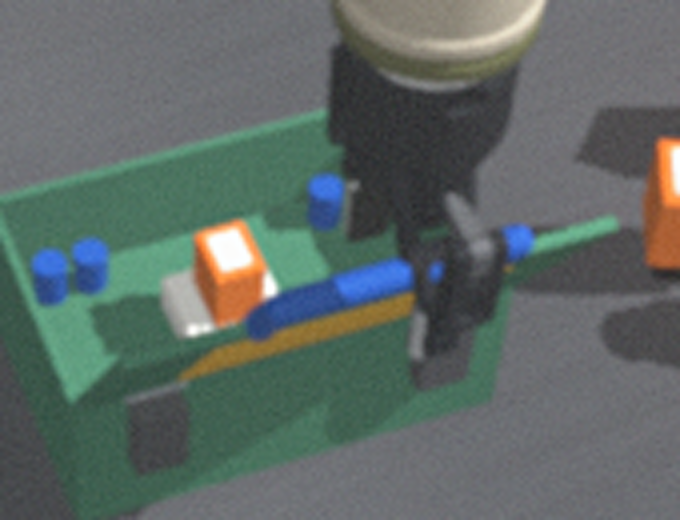

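Picture: the fingers straddle the blue bar at crop (450,270), clear of the legs. I close them.

Call:
{"method": "apply_moves", "body": {"steps": [[-1,0,0,0,0,0,0],[-1,0,0,0,0,0,0],[-1,0,0,0,0,0,0],[-1,0,0,0,0,0,0],[-1,0,0,0,0,0,0],[-1,0,0,0,0,0,0],[-1,0,0,0,0,0,0],[-1,0,0,0,0,0,0]], "squeeze": 40}}

```text
time: 18.75
tool_pos: [676.7, 26.8, 281.6]
tcp_rot: [180.0, -0.0, 83.9]
ft_force: [1.8, 0.4, 0.0]
finger_gap: 14.6
grip_force: 39.0
```

Call:
{"method": "apply_moves", "body": {"steps": [[-1,0,0,0,0,0,0],[-1,0,0,0,0,0,0],[-1,0,0,0,0,0,0],[-1,0,0,0,0,0,0],[-1,0,0,0,0,0,0],[-1,0,0,0,0,0,0],[-1,0,0,0,0,0,0],[-1,0,0,0,0,0,0]]}}

```text
time: 19.55
tool_pos: [676.7, 26.8, 281.6]
tcp_rot: [180.0, -0.0, 83.9]
ft_force: [3.1, -0.0, 1.3]
finger_gap: 14.9
grip_force: 39.2
```

Bar gripped at the expected place. I swing it along the arc, with the first part from about 30° to 18° off vertical.

Call:
{"method": "apply_moves", "body": {"steps": [[-1,0,-2,-1,0,0,0],[-1,0,-5,-2.5,0,0,0],[-1,0,-5,-2.4,0,0,0],[-1,0,-6,-2.7,0,0,0],[-1,0,-6,-2.7,0,0,0],[-1,0,-6,-2.5,0,0,0],[-1,0,-5,-2.1,0,0,0],[-1,0,-3.1,-1.3,0,0,0]]}}

```text
time: 20.35
tool_pos: [638.7, 30.9, 300.1]
tcp_rot: [179.9, -0.0, 83.9]
ft_force: [4.3, -0.2, 5.7]
finger_gap: 14.5
grip_force: 39.3
```

Call:
{"method": "apply_moves", "body": {"steps": [[-1,0,-3,-1,0,0,0],[-1,0,-5,-1.4,0,0,0],[-1,0,-6,-1.5,0,0,0],[-1,0,-6,-1.3,0,0,0],[-1,0,-6,-1.1,0,0,0],[-1,0,-6,-1,0,0,0],[-1,0,-5,-0.7,0,0,0],[-1,0,-2.9,-0.4,0,0,0]]}}

```text
time: 21.15
tool_pos: [598.5, 35.2, 307.5]
tcp_rot: [180.0, -0.0, 83.9]
ft_force: [2.8, 0.5, 4.8]
finger_gap: 14.8
grip_force: 41.7
```

Call:
{"method": "apply_moves", "body": {"steps": [[-1,0,-2,-0.3,0,0,0],[-1,0,-3,-0.3,0,0,0],[-1,0,-4,-0.3,0,0,0],[-1,0,-4,-0.2,0,0,0],[-1,0,-3,0,0,0,0],[-1,0,-2,0,0,0,0],[-1,0,0,0,0,0,0],[-1,0,0,0,0,0,0]]}}

```text
time: 21.95
tool_pos: [581.0, 37.1, 308.2]
tcp_rot: [-180.0, -0.0, 83.9]
ft_force: [1.7, 1.6, 4.9]
finger_gap: 14.7
grip_force: 42.0
```

```bash
python3 - <<'E'
from h import *
st=r.sense();print(st['tool_pos'],st['ft_force'],st['wrist_torque'])
th=np.radians(-6.1);ux=np.array([np.cos(th),np.sin(th)]);uy=np.array([-np.sin(th),np.cos(th)])
for n in('scene','top'):
    t=r.snapshot(n);P=pts(t);hsv=cv2.cvtColor(t['color'],cv2.COLOR_BGR2HSV);ok=t['depth']>0
    cv2.imwrite(f'pics/end_{n}.png',t['color'])
    d=P[...,:2]-[500,46.5];a=d@ux;b=d@uy;z=P[...,2]
    g=ok&(hsv[...,0]>60)&(hsv[...,0]<95)&(hsv[...,1]>70)&(abs(z-112)<5)&(abs(a)<100)&(abs(b)<140)
    print(n,'rim a',np.percentile(a[g],[1,99]),'b',np.percentile(b[g],[1,99]))
    # lid far/near face by height
    m=ok&(z>135)&(z<262)&(a>50)&(a<120)&(abs(b)<128)&(hsv[...,0]>60)&(hsv[...,0]<95)&(hsv[...,1]>60)
    print(m.sum())
    if m.sum()>80:
        A=np.c_[z[m]-114,np.ones(m.sum())];x=a[m]
        for _ in range(4):
            c=np.linalg.lstsq(A,x,rcond=None)[0];e=abs(A@c-x);k=e<max(3,2*np.median(e));A=A[k];x=x[k]
        print('lid face: slope deg',np.degrees(np.arctan(c[0])),'at hinge z a=',c[1],'resid',np.median(e),len(x))
E
```

```text
[581.01803485  37.07980124 308.20430494] [1.6792515  1.56738935 4.87319086] [ 0.19233062 -0.4952561  -0.01658432]
scene rim a [-80.80741857  84.12686477] b [-130.11503845  128.87274768]
1936
lid face: slope deg 0.5453437215183633 at hinge z a= 83.63798364632751 resid 0.8954193277388924 1877
top rim a [-80.25780395  76.51429363] b [-130.71190547  116.961295  ]
319
lid face: slope deg 0.7695542532903362 at hinge z a= 74.85215481184517 resid 0.32305980129198986 319
```

Both lid-plane fits (0.55° and 0.77°) and the stop geometry (about 0.65°) say the lid still leans back a little. I correct by 2.2 mm.

Call:
{"method": "apply_moves", "body": {"steps": [[-1,0,-1,0,0,0,0],[-1,0,-0.8,0,0,0,0],[-1,0,-0.4,0,0,0,0],[-1,0,0,0,0,0,0],[-1,0,0,0,0,0,0],[-1,0,0,0,0,0,0],[-1,0,0,0,0,0,0],[-1,0,0,0,0,0,0]]}}

```text
time: 22.85
tool_pos: [579.0, 37.3, 308.2]
tcp_rot: [180.0, -0.0, 83.9]
ft_force: [2.3, 1.6, 4.4]
finger_gap: 14.8
grip_force: 42.0
```

```bash
python3 - <<'E'
from h import *
st=r.sense();print(st['tool_pos'],st['ft_force'],st['grip_force'],st['qd'].round(2))
th=np.radians(-6.1);ux=np.array([np.cos(th),np.sin(th)]);uy=np.array([-np.sin(th),np.cos(th)])
for n in('scene','top'):
    t=r.snapshot(n);P=pts(t);hsv=cv2.cvtColor(t['color'],cv2.COLOR_BGR2HSV);ok=t['depth']>0
    d=P[...,:2]-[500,46.5];a=d@ux;b=d@uy;z=P[...,2]
    m=ok&(z>135)&(z<262)&(a>50)&(a<120)&(abs(b)<128)&(hsv[...,0]>60)&(hsv[...,0]<95)&(hsv[...,1]>60)
    A=np.c_[z[m]-114,np.ones(m.sum())];x=a[m]
    for _ in range(4):
        c=np.linalg.lstsq(A,x,rcond=None)[0];e=abs(A@c-x);k=e<max(3,2*np.median(e));A=A[k];x=x[k]
    print(n,np.degrees(np.arctan(c[0])),c[1],len(x))
    cv2.imwrite(f'pics/end_{n}2.png',t['color'])
E
```

```text
[578.97747942  37.30559807 308.22511349] [2.29129315 1.6158362  4.44981408] 41.95269584655762 [ 0.02 -0.05 -0.11 -0.06 -0.04  0.06]
scene -0.11553577494955301 83.7715874298781 1911
top 0.137892751551057 74.83044798069106 311
```

View pics/end_scene2.png

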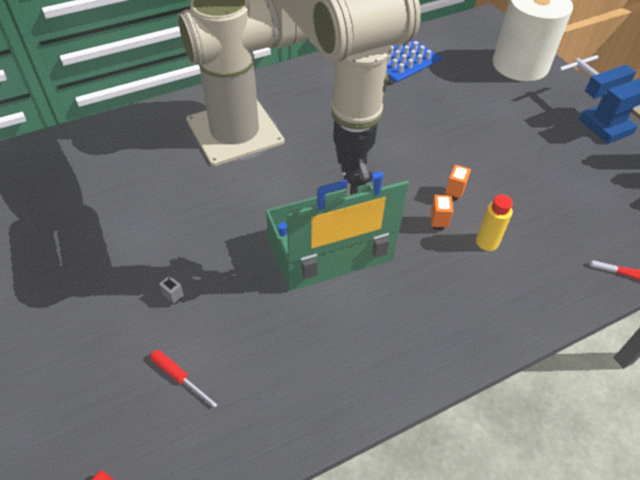

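Picture: the lid stands upright at (345,222) with its handle in the gripper at (355,180). The can (494,222), screwdriver (183,378) and grey relay (171,290) are where they were. The lid angle is within about 0.1° of vertical, so I hand in.

```bash
python3 -c "
from bench import r
print(r.hand_in())"
```

```text
the job is handed in; nothing more can be done
None
```

The orange relay is plugged fully home in the white socket, and the job is handed in with the lid held by its handle within about 0.1° of upright.

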